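Run probe tweezers along a bonded seam and hold the marked gap

TASK

Pick the bent-point probe tweezers off their holder with a light squeeze and set the points astride the raised seam of the test piece at its open end (the points ahead, towards the boss), still at least 14 mm apart, one on each side of the seam and below its crest without bearing on the plate. Run them along the seam slowly (under 8 cm/s), staying astride and open, until they are just short of the round boss, and only there squeeze the tweezers until the points are at their marked 10 mm gap. Finish while still holding them there, steady, the gap kept and the points not pressing on the test piece; leave the glassware alone.

Things in the scene. Friction and masses are not known exactly. Their poses are not given: they have to be found in the camera images.
- tweezers: Loose steel sprung tweezers, 85 g, lying flat in the holder, points bent down. Origin on the midline at the finger flats, half-way up (65 mm above the bench). x to the points, y to the fixed blade, z up. Tail hinge at x = -100 mm, points at x = 62, z = -42 mm. Blades 10 mm high. Take them from above across the ribbed flats (x within 25 mm of the origin; free of the holder for 30 mm), fingers closing along y.
- tweezers_grip (a point): The same point as the tweezers' origin: mid-width (at the marked gap) and mid-height of the finger flats. With the tweezers relaxed the middle of the flats is 3 mm to the moving blade's side (-y).
- blade (a joint): Hinge of the moving (-y) blade, rad: 0 = marked gap of 10 mm between the points (pin in line with the index line on the tongue near the tail), -0.062 = relaxed, 20 mm; +0.045 = nearly shut. Gap mm = 10 - 162 x value; width over the flats' outsides mm = 24 - 100 x value (30 relaxed, 28 at 16.5 mm gap, 24 at the mark). A spring opens it: fingers feel 3 N at first, 8 N at the mark.
- point_fixed (a point): Inner face of the fixed blade's point, 2 mm above its very end. The points are 4 mm thick pins. The distance between the two tips is the gap.
- point_moving (a point): Inner face of the moving blade's point, 2 mm above its very end.
- holder: Fixed grey plastic holder, 150 x 56 mm base 8 mm thick with two upright rests (tops at 60 mm, ears to 69 mm) in which the tweezers lie. Origin on the bench under the tweezers' origin; same x and y axes as the tweezers lying in it.
- test_piece: Fixed aluminium plate 160 x 56 x 16 mm, origin at the centre of its underside on the bench, x along the seam to the boss, y left, z up. On its midline a straight raised seam 4 mm wide, crest 12 mm above the plate, from x = -65 to +52 mm; it ends at a round steel boss 18 mm across, 18 mm high, centred at x = +60 mm.
- seam_start (a point): On the seam's midline at its open end (x = -52 mm on the test piece), 7 mm above the plate: a good place for the middle between the two tips when first set astride.
- seam_end (a point): On the seam's midline just short of the boss (x = +32 mm; boss face at x = +51 mm), 7 mm above the plate: where the middle between the two tips shall finish.
- beaker: Glass beaker, 51 mm across, 60 mm high, to be left alone. Origin at the centre of its underside.
- weighing_bottle: Glass weighing bottle with lid, 36 mm across, 52 mm high, to be left alone. Origin at the centre of its underside.
- vial: Capped white vial, 36 mm across, 78 mm high, to be left alone. Origin at the centre of its underside.

How it is judged:
By the outcome, as a careful person would: the job done as asked, in the order asked, and still so for the second after the job is handed in, while the arm keeps its last pose, push and grip.
It also fails if it takes over 56 s, if anything falls off the work surface, if the arm or the gripper's body presses on something with over 40 N, if the wrist force passes 120 N, or if a joint passes its speed limit or range.

ROBOT

A 6-joint arm with a two-finger parallel gripper is mounted at the origin on the work surface; the furniture and walls round the work are solid. World frame = base frame: x ahead of the robot, y to its left, z up, the work surface at z = 0. Lengths are in m, angles in rad, forces in N, time in s.
With the tool pointing down it reaches from about 0.225 to 0.875 m from the base axis. Payload 3.4 kg.
Tool frame: the origin (TCP) lies between the finger pads; the fingertips stand 8 mm ahead of it and the grasp point (between the pads) lies 11 mm behind it; z points along the fingers, y is the line along which they close (so a half turn about z gives the same grasp; the last joint's range is limited). The gripper opens to 85 mm and grips with 20 to 120 N. Pads are 22 mm wide; open, the fingers measure 114 mm over their backs; the gripper's body (76 mm by 85 mm) begins 54 mm behind the grasp point. The pads swing forward as they close: fully open they stand 13 mm farther back than shut.
Start: joints at [-1.295, 0.276, 1.505, -0, 1.361, -0.121], TCP at [0.222, -0.53, 0.239] pointing down, gripper open.
Joint ranges: [-2.89, 2.89], [-0.75, 2.08], [0.22, 2.7], [-1.18, 4.32], [0.11, 2.71], [-2.7, 2.7]. Speed limits (rad/s): [2.57, 2.57, 3.14, 3.14, 3.14, 3.14].

INTERFACE

Orientations are given as a unit quaternion [w, x, y, z].
In Python, from rig import manip gives the robot as it stands.
- The arm moves only by the tool move_arm, never from a script. Its argument "deltas" is a list that holds one entry, the list of rows, each a list of 5 numbers: the shift along the tool's x, y, z normalised to -1 to 1, where 1 is 80 cm, then the turn about the tool's z normalised to -1 to 1, where 1 is 120 degrees, then the closure, from -1 (fully open) to 1 (shut). In form: [[[tx, ty, tz, twist, grip], ...]]. A call has 1 to 12 rows; each row is the pose to reach, as a shift and turn from the pose commanded when the call began, along the tool's axes at that moment; what a row does not reach only later rows make up. A row lasts 1/10 s, in which the tool goes at most 50 mm and 8.59 degrees, less where a joint would pass 70% of its speed; a pose out of reach is approached as far as the arm can. A call with a number of a shift or a turn outside -1 to 1 is refused whole. A call with a gripper value outside its range is refused whole. The fingers move at their own pace and stop on an object; "squeeze" is the grip in N (left out, the last holds). Time passes only in rows, so rows that repeat a pose let the fingers close. It gives the time, the measured TCP pose, the force, the opening and the grip force at its end, in the units of the state.
- manip.get_state(): the state, without advancing time (a new reading comes with each control period).
- manip.get_image(name): name is "scene" or "top" or "wrist"; returns the picture (420x560x3 uint8, red, green, blue); there is no depth.
- manip.camera_params(name): a dict with "fx", "fy", "cx", "cy" (pixels), "dist" ([k1, k2, p1, p2, k3] as OpenCV has them; the pictures are not rectified), "R" (3x3) and "t" (3): a world point X has camera coordinates R X + t; the wrist camera has in their place "tool_from_camera" (4x4, takes a point from camera to tool coordinates, whose origin is the TCP and whose axes are the flange's). Camera axes: x right, y down, z forward; pixel columns grow to the right and rows downward; lengths in m; the calibration is good to about 2 mm. A picture is of the moment at which its call begins: read the wrist's pose just before it. camera_params takes no time and is no camera call.
- manip.sign_off(): hands the job in; it is judged then, once.
The state is a dict: "clock": time; "qpos": joint angles; "qd": joint speeds; "effort": joint torques, N m; "position": TCP position; "ee_rot": TCP orientation; "contact_force": force on the tool from outside, world axes, zero at the start; "moment": the same for the moment, N m; "width": finger opening in m; "gripper_force": force on a finger pad.
Only numpy, scipy, OpenCV 4.12 (cv2) and the standard library are available. Lean on these libraries where they do the work, as an engineer would, in place of code of your own. Each camera call takes 0.05 s, during which the arm holds its last target. There are 200 camera calls.

## Working session

There is one attempt and no reset: what is moved stays moved. The work goes in short steps, Python scripts to look and compute and a tool call to move; the robot and the scene stay as the last step left them, time stands still between calls to the robot, and variables do not carry over. Pictures are saved under pics/ and viewed, at most 10 in all, crops included, and the job is handed in when it is done.

Besides the shell and the picture viewer there is one more tool, called after "Call:" in YAML: its name, and indented under it one key for each argument. move_arm: Moves the arm, as the interface text tells. Scaled input: -1 to 1 covers 80 cm each way for a shift and 120 degrees each way for a turn. Its arguments: {"type":"object","properties":{"deltas":{"type":"array","items":{"type":"array","items":{"type":"array","items":{"type":"number","minimum":-1,"maximum":1}}}},"squeeze":{"type":"number"}},"required":["deltas"]}

```bash
mkdir -p pics; cat > h.py <<'E'
import numpy as np, cv2
from rig import manip
def shot(name,fn,crop=None,scale=1):
    s=manip.get_state(); im=manip.get_image(name)[:,:,::-1].copy()
    cv2.imwrite('pics/raw_'+fn,im)
    if crop: x0,y0,x1,y1=crop; im=im[y0:y1,x0:x1]
    if scale!=1: im=cv2.resize(im,None,fx=scale,fy=scale,interpolation=cv2.INTER_CUBIC)
    cv2.imwrite('pics/'+fn,im); return s
def q2R(q):
    from scipy.spatial.transform import Rotation as R
    return R.from_quat([q[1],q[2],q[3],q[0]]).as_matrix()
def cam(name,s=None):
    c=manip.camera_params(name); K=np.array([[c['fx'],0,c['cx']],[0,c['fy'],c['cy']],[0,0,1.]]); d=np.array(c['dist'],float)
    if 'R' in c: return K,d,np.array(c['R']),np.array(c['t'])
    T=np.eye(4);T[:3,:3]=q2R(s['ee_rot']);T[:3,3]=s['position']
    M=np.linalg.inv(T@np.array(c['tool_from_camera'])); return K,d,M[:3,:3],M[:3,3]
def px2w(C,uv,z):
    K,d,R,t=C; p=cv2.undistortPoints(np.array([[uv]],float),K,d)[0,0]
    r=R.T@np.array([p[0],p[1],1]); o=-R.T@t
    return o+r*(z-o[2])/r[2]
def w2px(C,X):
    K,d,R,t=C; return cv2.projectPoints(np.array(X,float).reshape(-1,1,3),cv2.Rodrigues(R)[0],t,K,d)[0].reshape(-1,2)
E
python3 - <<'E'
from h import *
s=shot('top','top1.png',None,1.42)
shot('scene','scene1.png',None,1.42)
for k,v in s.items(): print(k,np.round(v,4))
for n in ('top','scene'):
  K,d,R,t=cam(n); print(n,K[0,0],-R.T@t,R[2])
E
```

```text
clock 0.0
qpos [-1.295   0.2766  1.5061  0.      1.3607 -0.121 ]
qd [-0.0012 -0.0002  0.0002  0.0005 -0.0015  0.0002]
effort [-1.80000e-03 -4.16775e+01 -2.45807e+01 -5.00000e-04  1.11000e-02
  0.00000e+00]
position [ 0.2221 -0.5298  0.2384]
ee_rot [-9.000e-04  9.804e-01  1.971e-01 -1.000e-04]
contact_force [-1.1088 -0.8098 -0.2853]
moment [ 0.002  -0.0115 -0.0251]
gripper_force 0.0
width 0.0852
top 477.60925443469205 [ 0.41683609 -0.02480739  1.08347528] [ 0.14143692 -0.0353908  -0.98931445]
scene 464.00582575229305 [ 1.22831595 -0.43303565  0.44991153] [-0.80666029  0.42523692 -0.4104543 ]
```

View pics/top1.png

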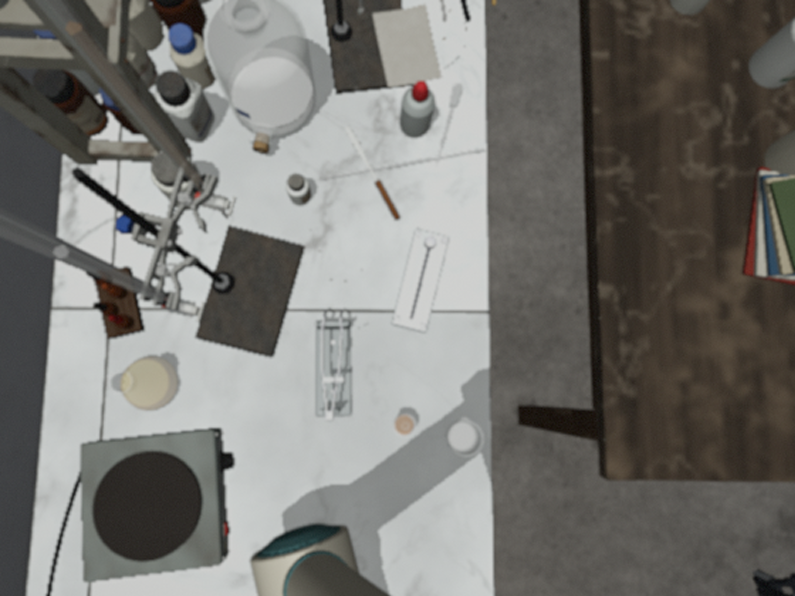

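View pics/scene1.png

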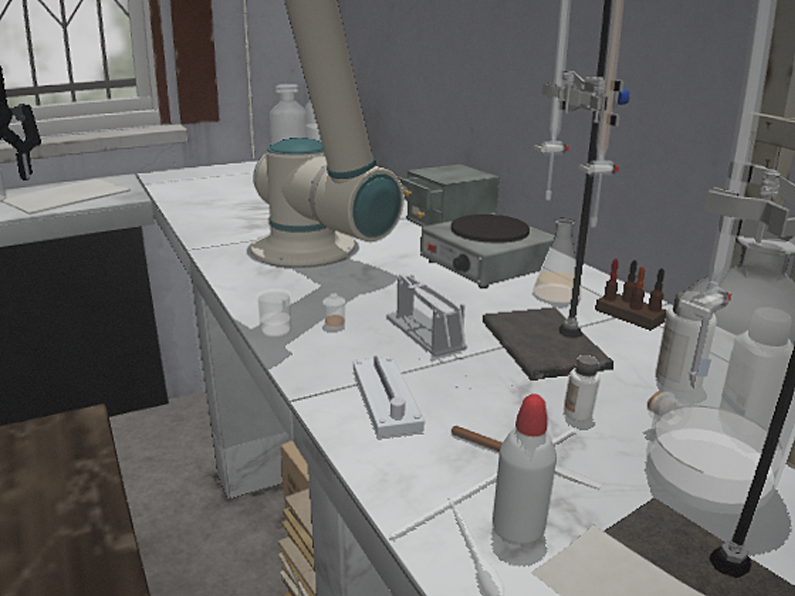

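The top view shows the holder around (334,365), and the test piece around (420,280) with its boss at (430,242). The beaker is at (463,437), the bottle at (405,420) and the vial at (298,188). Next I enlarge both.

```bash
python3 - <<'E'
import cv2,numpy as np
im=cv2.imread('pics/raw_top1.png')
a=cv2.resize(im[150:305,210:330],None,fx=4.8,fy=4.8,interpolation=cv2.INTER_CUBIC) 
b=cv2.imread('pics/raw_scene1.png')[180:315,240:340]
cv2.imwrite('pics/top1c.png',a[:600])
E
cat > m.py <<'E'
from h import *
C=cam('top')
def f(u,v,z): return px2w(C,(u,v),z)
E
```

```text
(no output)
```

View pics/top1c.png

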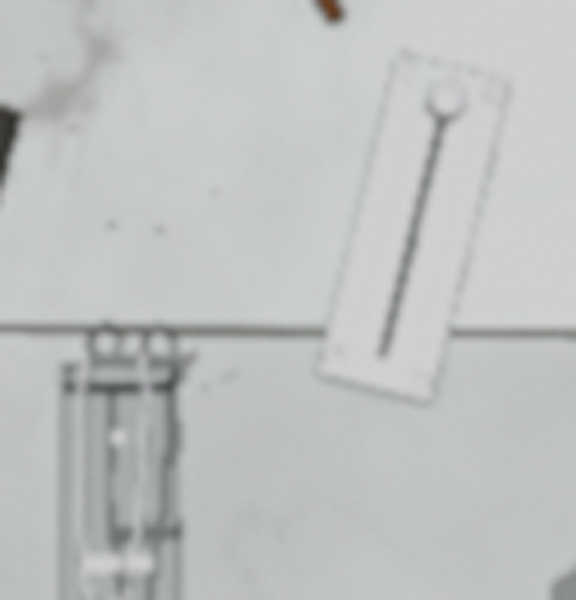

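The crop shows the plate corners at (402,52), (512,85), (318,375) and (435,402). The seam starts at (383,357), the boss top is at (447,100), and the two tweezers points are at (107,340) and (160,340).

```bash
python3 - <<'E'
from m import *
g=lambda u,v,z:f(u/4.8+210,v/4.8+150,z)
ss=g(383,357,.028);bo=g(447,100,.034)
print('seam start(-65)',ss,'boss',bo,'L',np.linalg.norm((bo-ss)[:2]),'yaw',np.degrees(np.arctan2(*(bo-ss)[1::-1])))
print('corners',[np.round(g(u,v,.016),4) for u,v in((402,52),(512,85),(435,402),(318,375))])
print('points',g(107,340,.025),g(160,340,.025),g(134,340,.065))
print('tail',f(330/1.42,415/1.42,.06))
for n,u,v in(('beaker',463,437),('bottle',405,420),('vial',298,185)): print(n,f(u/1.42,v/1.42,.05))
s=manip.get_state();print(q2R(s['ee_rot']));c=manip.camera_params('wrist');print(np.round(c['tool_from_camera'],3),c['fx'])
E
```

```text
seam start(-65) [ 0.53114928 -0.09381145  0.028     ] boss [ 0.65186062 -0.12335822  0.034     ] L 0.12427485064812543 yaw -13.753982978355777
corners [array([ 0.679 , -0.1036,  0.016 ]), array([ 0.6636, -0.1562,  0.016 ]), array([ 0.5115, -0.119 ,  0.016 ]), array([ 0.5237, -0.0641,  0.016 ])]
points [0.53826793 0.03405456 0.025     ] [0.53848599 0.00956756 0.025     ] [0.53378563 0.01983371 0.065     ]
tail [0.38326824 0.02906671 0.06      ]
beaker [ 0.35136671 -0.16966592  0.05      ]
bottle [ 0.37592496 -0.08267586  0.05      ]
vial [0.73746329 0.08579624 0.05      ]
[[ 9.22295470e-01  3.86485276e-01 -4.45241089e-04]
 [ 3.86485466e-01 -9.22294022e-01  1.64993389e-03]
 [ 2.27031962e-04 -1.69380576e-03 -9.99998540e-01]]
[[ 0.    -0.96  -0.279  0.071]
 [ 1.     0.    -0.001 -0.   ]
 [ 0.001 -0.279  0.96  -0.135]
 [ 0.     0.     0.     1.   ]] 333.82314223349726
```

Call:
move_arm:
  deltas:
    - [[0.561, -0.515, 0.048, 0.21, -1], [0.561, -0.515, 0.048, 0.21, -1], [0.561, -0.515, 0.048, 0.21, -1], [0.561, -0.515, 0.048, 0.21, -1], [0.561, -0.515, 0.048, 0.21, -1], [0.561, -0.515, 0.048, 0.21, -1], [0.561, -0.515, 0.048, 0.21, -1], [0.561, -0.515, 0.048, 0.21, -1], [0.561, -0.515, 0.048, 0.21, -1], [0.561, -0.515, 0.048, 0.21, -1], [0.561, -0.515, 0.048, 0.21, -1], [0.561, -0.515, 0.048, 0.21, -1]]

```text
clock: 1.3
position: [0.4728, 0.0157, 0.2013]
ee_rot: [0.0, 1.0, -0.021, -0.0]
contact_force: [1.5, -1.2, 0.4]
width: 0.0854
gripper_force: 0.0
```

```bash
python3 - <<'E'
from h import *
import pickle
s=shot('wrist','w1.png',None,1.42); pickle.dump(s,open('s1.pkl','wb')); print(s['position'],s['qd'],s['qpos'])
E
```

```text
[0.47280521 0.01569632 0.20129249] [ 1.04601941  0.33739268 -0.33402955 -0.00700669 -0.0216651   1.03984078] [-1.13790865e-01  1.48930789e-01  1.77347900e+00 -3.59463343e-04
  1.21919409e+00  1.49982051e+00]
```

View pics/w1.png

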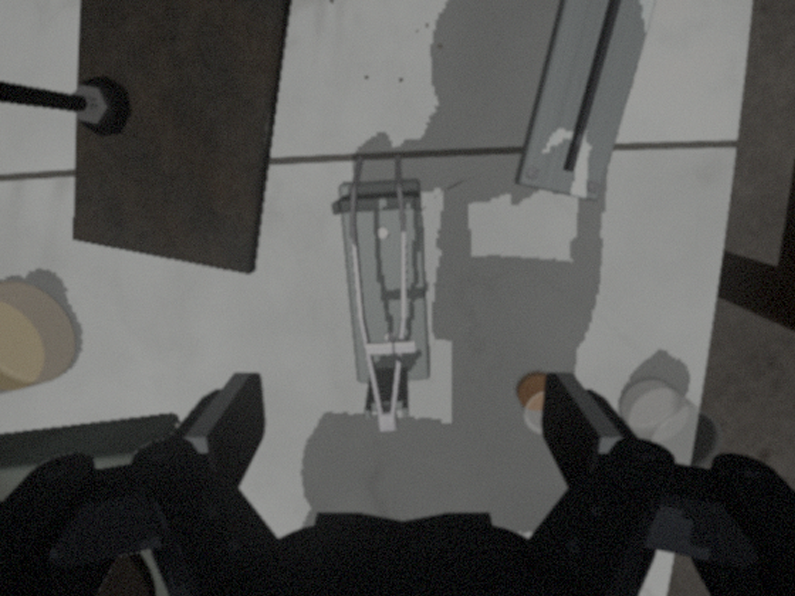

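The points are at the top, (359,157) and (399,157), and the tail is at the bottom at (387,425). The arm was still moving, so I take a settled close-up.

```bash
python3 - <<'E'
from h import *
import pickle,time
for i in range(3): manip.get_image('top')
s=shot('wrist','w2.png',(210,90,330,300),2.85); pickle.dump(s,open('s2.pkl','wb')); print(s['position'],s['ee_rot'],s['qd'],s['clock'])
E
```

```text
[0.47227329 0.01456408 0.20098042] [ 3.15661403e-04  9.99804044e-01 -1.97772242e-02 -7.97173727e-04] [-0.05227953 -0.015213    0.00936728 -0.00961582  0.00389085 -0.00093353] 1.5
```

View pics/w2.png

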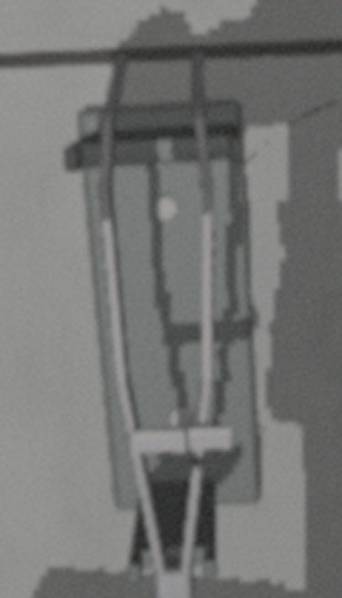

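```bash
cat >> m.py <<'E'
import pickle
def W(sf,u,v,z,off=(210,90),sc=2.85):
    s=pickle.load(open(sf,'rb')); return px2w(cam('wrist',s),(u/sc+off[0],v/sc+off[1]),z)
E
python3 - <<'E'
from m import *
for n,u,v,z in [('ptL',118,55,.023),('ptR',197,55,.023),('tail',172,585,.065),('tailTop',174,572,.065),('baseTL',84,106,.008),('baseTR',241,102,.008),('baseBL',115,503,.008),('baseBR',260,500,.008),('fL',107,225,.07),('fR',208,215,.07),('bL',127,410,.07),('bR',206,410,.07),('tongL',134,440,.07),('tongR',232,440,.07)]:
  print(n,np.round(W('s2.pkl',u,v,z),4))
s=pickle.load(open('s2.pkl','rb'));C=cam('wrist',s)
# plate seam in full w1 (1.42 scale, s1)
a=W('s1.pkl',570,168,.028,(0,0),1.42);b=W('s1.pkl',610,5,.028,(0,0),1.42);print('seam',a,b,np.degrees(np.arctan2(*(b-a)[1::-1])))
print('corner',W('s1.pkl',517,183,.016,(0,0),1.42),W('s1.pkl',597,199,.016,(0,0),1.42))
E
```

```text
ptL [0.5455 0.041  0.023 ]
ptR [0.5445 0.016  0.023 ]
tail [0.3806 0.0306 0.065 ]
tailTop [0.3853 0.0297 0.065 ]
baseTL [0.5296 0.0549 0.008 ]
baseTR [0.5287 0.002  0.008 ]
baseBL [0.3825 0.0544 0.008 ]
baseBR [ 0.3816 -0.0007  0.008 ]
fL [0.4991 0.0428 0.07  ]
fR [0.5008 0.0142 0.07  ]
bL [0.4433 0.0407 0.07  ]
bR [0.4424 0.0171 0.07  ]
tongL [0.4336 0.0392 0.07  ]
tongR [0.4324 0.0097 0.07  ]
seam [ 0.53326052 -0.09287349  0.028     ] [ 0.62665789 -0.11294268  0.028     ] -12.127282807323999
corner [ 0.52441941 -0.06201811  0.016     ] [ 0.51196331 -0.11630623  0.016     ]
```

Call:
move_arm:
  deltas:
    - [[0.0114, -0.018, 0.05, -0.0255, -0.1], [0.0114, -0.018, 0.089, -0.0255, -0.1], [0.0114, -0.018, 0.089, -0.0255, -0.1], [0.0114, -0.018, 0.089, -0.0255, -0.1], [0.0114, -0.018, 0.089, -0.0255, -0.1]]
  squeeze: 20

```text
clock: 2.05
position: [0.4834, 0.0264, 0.132]
ee_rot: [0.0, 1.0, 0.004, 0.001]
contact_force: [-0.8, 0.9, -0.2]
width: 0.0468
gripper_force: 0.0
```

```bash
python3 - <<'E'
from h import *
import pickle
s=shot('wrist','w3.png',(160,20,400,320),2); pickle.dump(s,open('s3.pkl','wb'))
R=q2R(s['ee_rot']);print(s['clock'],s['position'],s['width'],np.degrees(np.arctan2(R[1,0],R[0,0])),R[2],s['qd'].max() if hasattr(s['qd'],'max') else max(s['qd']))
E
```

```text
2.05 [0.48335982 0.02638333 0.13199791] 0.04675105046686272 0.48670341940041767 [ 2.97857212e-03  6.14476069e-04 -9.99995375e-01] 0.006321702938559442
```

View pics/w3.png

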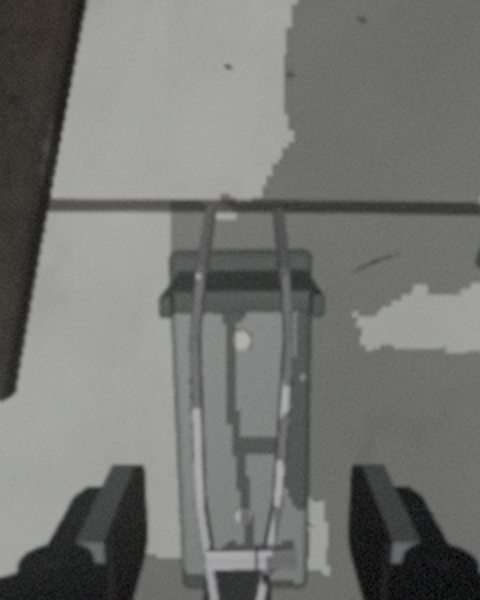

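The pads are at columns 145 and 350. The flats' blades are at about (197,410) and (285,400), and the points at (211,208) and (278,208).

```bash
python3 - <<'E'
from m import *
for n,u,v,z in [('ptL',211,206,.023),('ptR',279,206,.023),('fL',197,410,.07),('fR',286,400,.07),('mL',200,480,.07),('mR',278,480,.07),('tongL',207,558,.07),('restL',160,300,.069),('restR',323,300,.069),('baseTL',172,252,.008),('baseTR',311,250,.008),('BL',184,583,.008),('BR',304,583,.008)]:
  print(n,np.round(W('s3.pkl',u,v,z,(160,20),2),4))
s=pickle.load(open('s3.pkl','rb'));C=cam('wrist',s);print(w2px(C,[np.array(s['position'])+[0,y,0] for y in(-.023,0,.023)])*2-[320,40])
E
```

```text
ptL [0.5462 0.0401 0.023 ]
ptR [0.5464 0.0158 0.023 ]
fL [0.4856 0.0423 0.07  ]
fR [0.4891 0.0146 0.07  ]
mL [0.4617 0.0417 0.07  ]
mR [0.4619 0.0165 0.07  ]
tongL [0.4331 0.0397 0.07  ]
restL [0.5201 0.0531 0.069 ]
restR [0.5205 0.0042 0.069 ]
baseTL [0.5284 0.056  0.008 ]
baseTR [0.5296 0.0025 0.008 ]
BL [0.3824 0.054  0.008 ]
BR [0.3829 0.0004 0.008 ]
[[350.22324323 510.51829632]
 [248.1268017  509.87174439]
 [145.95392501 508.92852887]]
```

Call:
move_arm:
  deltas:
    - [[0, -0.0025, 0.04, -0.0025, -0.1], [0, -0.0025, 0.08, -0.0025, -0.1], [0, -0.0025, 0.1, -0.0025, -0.1], [0, -0.0025, 0.1, -0.0025, -0.1], [0, -0.0025, 0.1, -0.0025, 0.1], [0, -0.0025, 0.1, -0.0025, 0.25], [0, -0.0025, 0.1, -0.0025, 0.29], [0, -0.0025, 0.1, -0.0025, 0.29]]
  squeeze: 20

```text
clock: 2.9
position: [0.4838, 0.0294, 0.0519]
ee_rot: [0.0, 1.0, 0.008, 0.002]
contact_force: [0.6, -0.5, 6.1]
width: 0.0306
gripper_force: 3.9
```

Call:
move_arm:
  deltas:
    - [[0, 0, 0, 0, 0.32], [0, 0, 0, 0, 0.345], [0, 0, 0, 0, 0.345], [0, 0, 0, 0, 0.345]]

```text
clock: 3.3
position: [0.484, 0.0294, 0.052]
ee_rot: [0.0, 1.0, 0.008, 0.002]
contact_force: [-0.1, -0.2, 8.1]
width: 0.0284
gripper_force: 7.4
```

Call:
move_arm:
  deltas:
    - [[0, 0, -0.003, 0, 0.345], [0, 0, -0.006, 0, 0.345], [0, 0, -0.012, 0, 0.345], [0, 0, -0.02, 0, 0.345], [0, 0, -0.03, 0, 0.345], [0, 0, -0.04, 0, 0.345], [0, 0, -0.05, 0, 0.345], [0, 0, -0.05, 0, 0.345], [0, 0, -0.05, 0, 0.345]]

```text
clock: 4.2
position: [0.4824, 0.0296, 0.0906]
ee_rot: [0.0, 1.0, 0.008, 0.0]
contact_force: [0.7, -0.7, -0.0]
width: 0.0279
gripper_force: 4.6
```

```bash
python3 - <<'E'
from h import *
import pickle
s=shot('wrist','w4.png',(160,20,400,320),2); pickle.dump(s,open('s4.pkl','wb'))
shot('scene','sc4.png',(240,150,380,280),4)
R=q2R(s['ee_rot']);print(s['clock'],s['position'],s['width'],s['gripper_force'],np.degrees(np.arctan2(R[1,0],R[0,0])),R[2])
a=cv2.imread('pics/w4.png');b=cv2.imread('pics/sc4.png');b=cv2.resize(b,None,fx=.57,fy=.57)
o=np.zeros((600,800,3),np.uint8);o[:,:480]=a;o[:b.shape[0],480:480+b.shape[1]]=b[:600,:320];cv2.imwrite('pics/c4.png',o)
E
```

```text
4.2 [0.48238478 0.02958893 0.09063424] 0.027941208708920834 4.597889221211897 0.8955025608731432 [ 6.39599203e-04  1.45486356e-04 -9.99999785e-01]
```

View pics/c4.png

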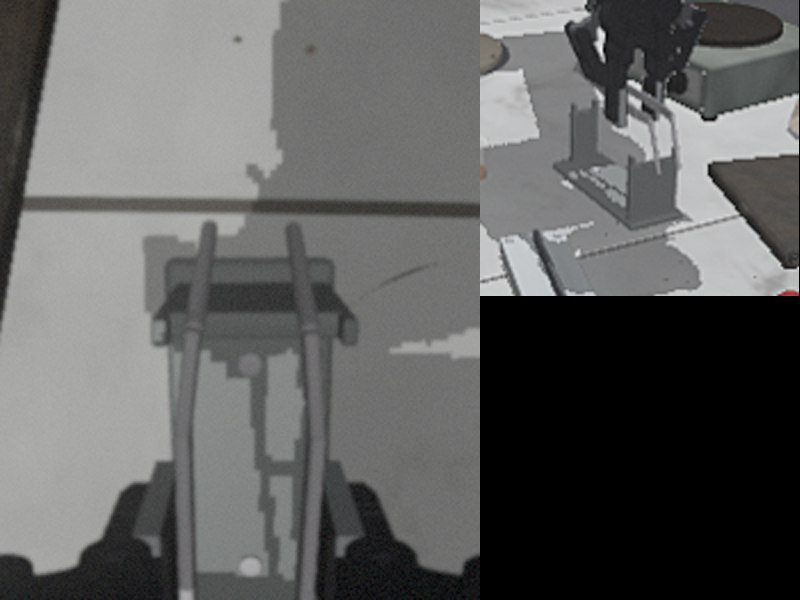

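The tweezers are held level, with the tips at (210,225) and (293,225).

```bash
python3 - <<'E'
from m import *
s=pickle.load(open('s4.pkl','rb'));T=np.array(s['position']);R=q2R(s['ee_rot'])
for z in (.058,.062,.066):
  a=W('s4.pkl',210,226,z,(160,20),2);b=W('s4.pkl',293,226,z,(160,20),2)
  print(z,'sep',np.linalg.norm(a-b),'tool',R.T@(a-T),R.T@(b-T),'mid',R.T@((a+b)/2-T))
E
```

```text
0.058 sep 0.02048825481088792 tool [ 0.06040502 -0.00942129  0.03267151] [0.06040923 0.01106696 0.03267449] mid [0.06040712 0.00082284 0.032673  ]
0.062 sep 0.020000928165137852 tool [ 0.06065381 -0.00919956  0.0286717 ] [0.06065791 0.01080137 0.02867461] mid [0.06065586 0.0008009  0.02867315]
0.066 sep 0.019513601519387785 tool [ 0.06090259 -0.00897783  0.02467189] [0.0609066  0.01053577 0.02467473] mid [0.0609046  0.00077897 0.02467331]
```

Call:
move_arm:
  deltas:
    - [[0, 0, -0.018, 0, 0.345], [0.0, 0.01, -0.018, 0.01, 0.345], [0.001, 0.03, -0.018, 0.025, 0.345], [0.001, 0.055, -0.018, 0.045, 0.345], [0.001, 0.08, -0.018, 0.07, 0.345], [0.002, 0.105, -0.018, 0.09, 0.345], [0.0022, 0.125, -0.018, 0.11, 0.345], [0.0022, 0.139, -0.018, 0.119, 0.345], [0.0022, 0.139, -0.018, 0.119, 0.345], [0.0022, 0.139, -0.018, 0.119, 0.345], [0.0022, 0.139, -0.018, 0.119, 0.345]]

```text
clock: 5.4
position: [0.4855, -0.081, 0.1045]
ee_rot: [-0.0, 0.993, -0.116, -0.0]
contact_force: [-0.4, -0.5, -1.8]
width: 0.0282
gripper_force: 4.5
```

```bash
python3 - <<'E'
from h import *
import pickle
s=shot('wrist','w5.png',(160,0,400,260),2.3); pickle.dump(s,open('s5.pkl','wb'))
R=q2R(s['ee_rot']);print(s['clock'],s['position'],s['width'],s['gripper_force'],np.degrees(np.arctan2(R[1,0],R[0,0])),R[2],max(abs(np.array(s['qd']))))
E
```

```text
5.4 [ 0.48551702 -0.08095026  0.10454519] 0.028179225263091603 4.546159207820892 -13.34870826219634 [-5.91467784e-04 -2.99956088e-04 -9.99999780e-01] 0.008467184327518237
```

View pics/w5.png

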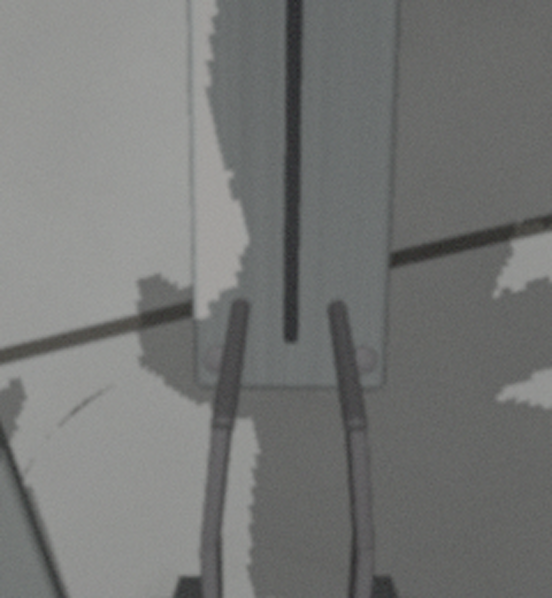

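The tips are at (241,305) and (337,305). The seam runs from its open end at (291,340) up to (293.5,0).

```bash
python3 - <<'E'
from m import *
s=pickle.load(open('s5.pkl','rb'));T=np.array(s['position']);R=q2R(s['ee_rot'])
g=lambda u,v,z:np.round(R.T@(W('s5.pkl',u,v,z,(160,0),2.3)-T),4)
print('tips',g(241,305,.0755),g(337,305,.0755))
for p in((291,341),(292.2,170),(293.5,2)): print('seam',g(*p,.028),W('s5.pkl',*p,.028,(160,0),2.3))
print('edges',g(200,386,.016),g(383,386,.016),g(190,2,.016),g(398,2,.016))
E
```

```text
tips [ 0.0608 -0.0093  0.029 ] [0.0608 0.0108 0.029 ]
seam [0.0482 0.0016 0.0765] [ 0.53197917 -0.09358578  0.028     ]
seam [0.0923 0.0018 0.0765] [ 0.57484779 -0.10397564  0.028     ]
seam [0.1318 0.002  0.0765] [ 0.61325536 -0.11332247  0.028     ]
edges [ 0.0338 -0.025   0.0885] [0.0338 0.0288 0.0885] [ 0.1353 -0.0249  0.0885] [0.1354 0.0295 0.0885]
```

Call:
move_arm:
  deltas:
    - [[0, 0.0018, 0.005, 0.0022, 0.345], [0, 0.0018, 0.02, 0.0022, 0.345], [0, 0.0018, 0.035, 0.0022, 0.345], [0, 0.0018, 0.045, 0.0022, 0.345], [0, 0.0018, 0.053, 0.0022, 0.345], [0, 0.0018, 0.058, 0.0022, 0.345], [0, 0.0018, 0.061, 0.0022, 0.345], [0, 0.0018, 0.063, 0.0022, 0.345], [0, 0.0018, 0.063, 0.0022, 0.345], [0, 0.0018, 0.063, 0.0022, 0.345]]

```text
clock: 6.45
position: [0.4856, -0.0831, 0.0546]
ee_rot: [0.0, 0.993, -0.119, 0.0]
contact_force: [0.3, 0.3, -0.9]
width: 0.0285
gripper_force: 4.5
```

```bash
python3 - <<'E'
from h import *
import pickle
s=shot('wrist','w6.png',(200,30,360,170),2.5); pickle.dump(s,open('s6.pkl','wb'))
C=cam('scene');R=q2R(s['ee_rot']);T=np.array(s['position'])
tip=T+R@np.array([.0608,.0008,.029]);c=w2px(C,[tip])[0];x0,y0=int(c[0])-30,int(c[1])-25
shot('scene','sc6.png',(x0,y0,x0+70,y0+60),10)
a=cv2.imread('pics/w6.png');b=cv2.imread('pics/sc6.png')
b=cv2.resize(b,None,fx=.57,fy=.57,interpolation=cv2.INTER_AREA);o=np.zeros((600,800,3),np.uint8)
o[:a.shape[0],:a.shape[1]]=a;o[:b.shape[0],401:401+b.shape[1]]=b[:,:399];cv2.imwrite('pics/c6.png',o)
print(x0,y0,b.shape,s['clock'],T,s['width'],s['gripper_force'],s['contact_force'],np.degrees(np.arctan2(R[1,0],R[0,0])))
E
```

```text
234 229 (342, 399, 3) 6.45 [ 0.48564847 -0.08305355  0.0545744 ] 0.02850239257831601 4.546312093734741 [ 0.2856036   0.27910769 -0.87996516] -13.65079546575575
```

View pics/c6.png

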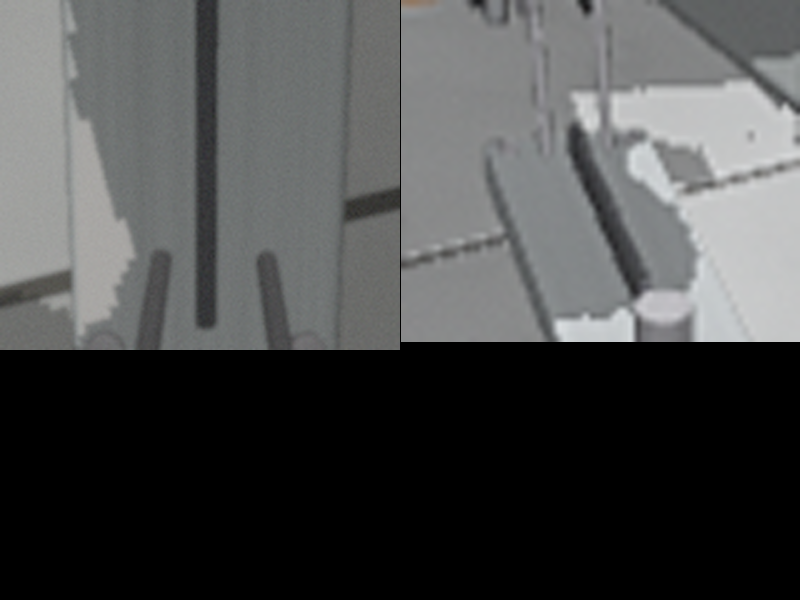

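The tips are astride: wrist (160,256) and (266,256) with the seam at column 206, and scene tip ends near (546,152) and (604,146). Triangulating now to check their height.

```bash
python3 - <<'E'
from m import *
s=pickle.load(open('s6.pkl','rb'));T=np.array(s['position']);R=q2R(s['ee_rot']);Cw=cam('wrist',s);Cs=cam('scene')
wt=lambda u,v:(u/2.5+200,v/2.5+30)
st=lambda u,v:(234+(u-401)/5.7,229+v/5.7)
for w,sc in(((266,257),(546,152)),((160,257),(604,146))):
  for z in (.015,.018,.021,.024,.027):
    X=px2w(Cw,wt(*w),z);p=w2px(Cs,[X])[0];print(z,((p-[234,229])*5.7+[401,0]).round(0),end=' ')
  print(sc)
# check calibration: seam start crest and boss top in scene
X=[px2w(Cw,wt(206,326),.028)]
print('seamstart scene pred',((w2px(Cs,X)-[234,229])*5.7+[401,0]))
g=lambda u,v,z:np.round(R.T@(px2w(Cw,wt(u,v),z)-T),4)
for z in(.022,.026): print(g(160,257,z),g(266,257,z))
print(g(206,326,.028),g(206,2,.028))
E
```

```text
0.015 [544. 177.] 0.018 [545. 169.] 0.021 [545. 161.] 0.024 [546. 154.] 0.027 [547. 146.] (546, 152)
0.015 [608. 170.] 0.018 [608. 162.] 0.021 [608. 154.] 0.024 [607. 147.] 0.027 [607. 139.] (604, 146)
seamstart scene pred [[572.37359919 120.66923229]]
[ 0.0604 -0.0099  0.0326] [0.0604 0.011  0.0326]
[ 0.0607 -0.0097  0.0286] [0.0607 0.0108 0.0286]
[ 0.0476 -0.0008  0.0266] [ 0.1054 -0.0008  0.0266]
```

Call:
move_arm:
  deltas:
    - [[0, -0.0006, 0.0015, 0, 0.345], [0, -0.0006, 0.003, 0, 0.345], [0, -0.0006, 0.003, 0, 0.345], [0, -0.0006, 0.003, 0, 0.345], [0, -0.0006, 0.003, 0, 0.345]]

```text
clock: 7.05
position: [0.4856, -0.0825, 0.052]
ee_rot: [0.0, 0.993, -0.119, 0.0]
contact_force: [0.1, -0.1, -0.9]
width: 0.0285
gripper_force: 4.5
```

Call:
move_arm:
  deltas:
    - [[0.002, 0, 0, 0, 0.345], [0.006, 0, 0, 0, 0.345], [0.011, 0, 0, 0, 0.345], [0.016, 0, 0, 0, 0.345], [0.021, 0, 0, 0, 0.345], [0.026, 0, 0, 0, 0.345], [0.031, 0, 0, 0, 0.345], [0.036, 0, 0, 0, 0.345], [0.041, 0, 0, 0, 0.345], [0.046, 0, 0, 0, 0.345], [0.049, 0, 0, 0, 0.345], [0.05, 0, 0, 0, 0.345]]

```text
clock: 8.25
position: [0.5248, -0.0921, 0.0519]
ee_rot: [0.0, 0.993, -0.119, 0.0]
contact_force: [-0.1, -0.0, -0.8]
width: 0.0279
gripper_force: 4.5
```

```bash
python3 - <<'E'
from h import *
import pickle
s=manip.get_state();s6=pickle.load(open('s6.pkl','rb'))
R=q2R(s['ee_rot']);R6=q2R(s6['ee_rot'])
print(s['clock'],'tool6 shift',R6.T@(np.array(s['position'])-s6['position']),s['width'],s['gripper_force'],s['contact_force'],np.degrees(np.arctan2(R[1,0],R[0,0])),s['position'][2],R[2])
E
```

```text
8.25 tool6 shift [ 0.04012779 -0.00048373  0.00265181] 0.02792522244263535 4.544862359762192 [-0.12409037 -0.01104808 -0.75289467] -13.654840956436322 0.05194521958075691 [ 1.98562767e-04  6.89455368e-05 -9.99999978e-01]
```

Call:
move_arm:
  deltas:
    - [[0.002, 0, 0, 0, 0.345], [0.006, 0, 0, 0, 0.345], [0.012, 0, 0, 0, 0.345], [0.018, 0, 0, 0, 0.345], [0.024, 0, 0, 0, 0.345], [0.03, 0, 0, 0, 0.345], [0.036, 0, 0, 0, 0.345], [0.042, 0, 0, 0, 0.345], [0.048, 0, 0, 0, 0.345], [0.052, 0, 0, 0, 0.345], [0.054, 0, 0, 0, 0.345], [0.055, 0, 0, 0, 0.345]]

```text
clock: 9.45
position: [0.5672, -0.1023, 0.0519]
ee_rot: [0.0, 0.993, -0.119, -0.0]
contact_force: [0.2, 0.3, -0.2]
width: 0.0281
gripper_force: 4.5
```

```bash
python3 - <<'E'
from h import *
import pickle
s=shot('wrist','w7.png');s6=pickle.load(open('s6.pkl','rb'));pickle.dump(s,open('s7.pkl','wb'))
R=q2R(s['ee_rot']);R6=q2R(s6['ee_rot'])
print(s['clock'],'tool6 shift',R6.T@(np.array(s['position'])-s6['position']),s['width'],s['gripper_force'],s['contact_force'],s['position'][2])
E
```

```text
9.45 tool6 shift [ 0.08382465 -0.00051258  0.00272681] 0.028060656803900498 4.544530883431435 [ 0.20388584  0.28708895 -0.19346034] 0.05189491802045194
```

Call:
move_arm:
  deltas:
    - [[0, 0, 0, 0, 0.37], [0, 0, 0, 0, 0.395], [0, 0, 0, 0, 0.42], [0, 0, 0, 0, 0.435], [0, 0, 0, 0, 0.435], [0, 0, 0, 0, 0.435], [0, 0, 0, 0, 0.435], [0, 0, 0, 0, 0.435]]

```text
clock: 10.3
position: [0.5672, -0.1024, 0.052]
ee_rot: [0.0, 0.993, -0.119, 0.0]
contact_force: [0.6, -0.1, -0.9]
width: 0.0241
gripper_force: 7.6
```

```bash
python3 - <<'E'
from h import *
import pickle
s=shot('wrist','w8.png');pickle.dump(s,open('s8.pkl','wb'))
w=[manip.get_state()['width']]
for i in range(8): 
  manip.get_image('wrist'); w.append(manip.get_state()['width'])
C=cam('scene');T=np.array(s['position']);R=q2R(s['ee_rot'])
c=w2px(C,[T+R@np.array([.0608,.0,.031])])[0];x0,y0=int(c[0])-30,int(c[1])-30
shot('scene','sc8.png',(x0,y0,x0+66,y0+60),6)
a=cv2.imread('pics/raw_w8.png')[50:150,230:330];a=cv2.resize(a,None,fx=4,fy=4,interpolation=cv2.INTER_CUBIC)
a7=cv2.imread('pics/raw_w7.png')[50:150,230:330];a7=cv2.resize(a7,None,fx=1.9,fy=1.9,interpolation=cv2.INTER_CUBIC)
b=cv2.imread('pics/sc8.png');o=np.zeros((600,800,3),np.uint8);o[:400,:400]=a;o[:360,402:798]=b;o[402:592,:190]=a7;cv2.imwrite('pics/c8.png',o)
print(x0,y0,s['clock'],np.round(w,5),np.mean(w),s['gripper_force'],s['contact_force'],T)
E
```

```text
246 250 10.3 [0.02449 0.02443 0.024   0.02437 0.02444 0.0245  0.02407 0.02382 0.02419] 0.024257035898753262 7.596156299114227 [ 0.60709035 -0.12251747 -0.86248862] [ 0.56718029 -0.10235899  0.05196329]
```

View pics/c8.png

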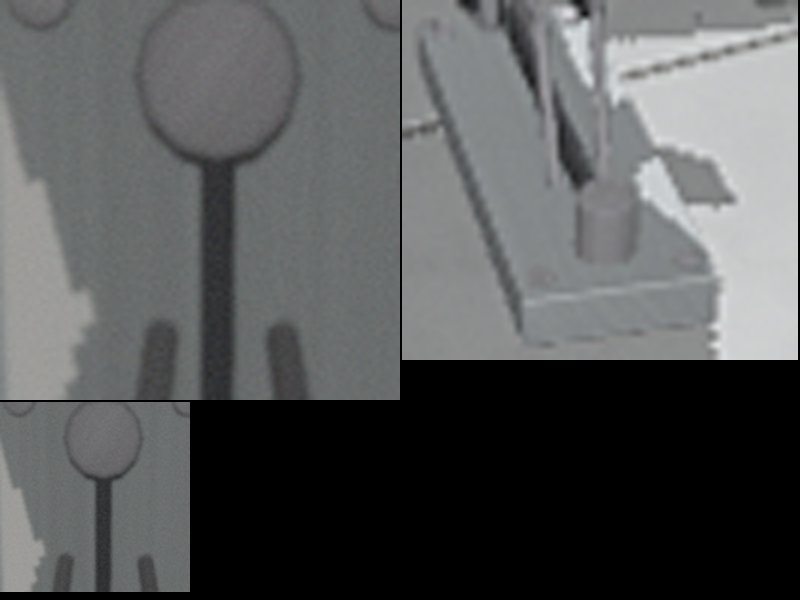

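The tips are at (162,325) and (284,325), and the seam column is 218. They are astride, about 45 px (in the crop) short of the boss face.

```bash
python3 - <<'E'
from m import *
s=pickle.load(open('s8.pkl','rb'));T=np.array(s['position']);R=q2R(s['ee_rot'])
g=lambda u,v,z:np.round(R.T@(W('s8.pkl',u,v,z,(230,50),4)-T),4)
for z in(.021,.025): print(g(162,325,z),g(284,325,z))
print('seam',g(218,325,.028),g(218,180,.028),g(201.5,325,.028),g(234.5,325,.028),'boss',g(218,80,.034))
E
```

```text
[ 0.0613 -0.0066  0.031 ] [0.0613 0.0083 0.031 ]
[ 0.0615 -0.0065  0.027 ] [0.0615 0.0081 0.027 ]
seam [0.0617 0.0002 0.024 ] [0.0779 0.0002 0.024 ] [ 0.0617 -0.0017  0.024 ] [0.0617 0.0021 0.024 ] boss [0.088  0.0002 0.018 ]
```

Call:
move_arm:
  deltas:
    - [[0, -0.0006, 0, 0, 0.438], [0, -0.0006, 0, 0, 0.442], [0, -0.0006, 0, 0, 0.444], [0, -0.0006, 0, 0, 0.444], [0, -0.0006, 0, 0, 0.444], [0, -0.0006, 0, 0, 0.444], [0, -0.0006, 0, 0, 0.444]]

```text
clock: 11.5
position: [0.5673, -0.1019, 0.052]
ee_rot: [0.0, 0.993, -0.119, 0.0]
contact_force: [0.3, 0.2, -0.4]
width: 0.024
gripper_force: 7.9
```

```bash
python3 - <<'E'
from h import *
import pickle
w=[];f=[]
for i in range(12):
  s=manip.get_state(); w.append(s['width']);f.append(s['gripper_force']); im=manip.get_image('wrist')
cv2.imwrite('pics/raw_w9.png',im[:,:,::-1]);pickle.dump(s,open('s9.pkl','wb'))
# average row profile over tips rows, dark minima
p=cv2.resize(im[50:150,230:330].mean(2),None,fx=4,fy=4,interpolation=cv2.INTER_CUBIC)[335:360].mean(0)
q=cv2.resize(cv2.imread('pics/raw_w8.png')[50:150,230:330].mean(2),None,fx=4,fy=4,interpolation=cv2.INTER_CUBIC)[335:360].mean(0)
for r in(q,p):
  o=[]
  for a,b in((130,195),(195,242),(255,320)):
    x=np.arange(a,b);d=np.clip(np.percentile(r[a:b],80)-r[a:b],0,None);o.append((x*d).sum()/d.sum())
  print(np.round(o,1),o[2]-o[0])
print(s['clock'],np.mean(w),np.mean(f),f[-1],s['contact_force'],s['position'])
E
```

```text
[160.1 217.4 283.1] 123.03886683679497
[162.6 221.3 281.1] 118.45413169448153
12.05 0.02398555882464999 7.896065339446068 7.896133661270142 [ 0.25327756  0.64569558 -0.88654203] [ 0.56729169 -0.10184515  0.05193302]
```

```bash
python3 -c "
from rig import manip
print(manip.sign_off())"
```

```text
the job is handed in; nothing more can be done
None
```

The job is handed in: I ran the tweezers along the seam astride and open, then squeezed them just short of the boss. They are held there, centred on the seam and clear of the plate, at a gap I measure as 10.0–10.2 mm; I don't have the verdict.

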